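# Load the missing token into the coding board and run it

### The arm

A 7-joint arm with a two-finger parallel gripper is mounted at the origin on the work surface. World frame = base frame: x ahead of the robot, y to its left, z up, the work surface at z = 0. Lengths are in m, angles in rad, forces in N, time in s.
With the tool pointing down it reaches from about 0.4 to 0.875 m from the base axis. Payload 19.3 kg.
Tool frame: the origin (TCP) lies at the very end of the fingers, on their centre line; the grasp point (between the pads) lies 19 mm behind it; z points along the fingers, y is the line along which they close (so a half turn about z gives the same grasp; the last joint's range is limited). The gripper opens to 85 mm and grips with 20 to 120 N. Pads are 22 mm wide; open, the fingers measure 114 mm over their backs; the gripper's body (76 mm by 85 mm) begins 54 mm behind the grasp point. The pads swing forward as they close: fully open they stand 13 mm farther back than shut.
Start: joints at [-1.209, 0.521, -0.036, 1.599, 0.021, 1.021, -0.113], TCP at [0.262, 0.568, 0.231] pointing down, gripper open.
Joint ranges: [-2.91, 2.91], [-0.3, 2.13], [-1.5, 1.42], [0.17, 2.43], [-1.26, 4.41], [0.16, 1.93], [-2.52, 2.52]. Speed limits (rad/s): [1.89, 1.89, 2.39, 2.39, 3.01, 3.01, 3.01].

### API

Orientations are given as [roll, pitch, yaw] about the fixed x, y, z axes, in that order (R = Rz(yaw) Ry(pitch) Rx(roll)).
In Python, from workcell import bot gives the robot as it stands. The module is installed in compiled form; this text tells all that it offers.
- The arm moves only by the tool apply_moves, never from a script. Its arguments are lists of equal length, an entry for each row: "claw": the finger opening in m, from 0 to 0.0854; "xyz": the shift along the tool's x, y, z in m, a list of three; "twist": the turn, a rotation vector about the tool's x, y, z in rad, a list of three. A call has 1 to 20 rows; each row shifts and turns the commanded pose from where the row before left it, along the tool's axes as they then stand; what a row does not reach is not made up. A row lasts 1/10 s, in which the tool goes at most 50 mm and 8.59 degrees, less where a joint would pass 70% of its speed; a pose out of reach is approached as far as the arm can. A call with a gripper value outside its range is refused whole. The fingers move at their own pace and stop on an object; "force" is the grip in N (left out, the last holds). Time passes only in rows, so rows that do not move let the fingers close. It gives the time, the measured TCP pose, the force, the opening and the grip force at its end, in the units of the state.
- bot.observe(): the state, without advancing time (a new reading comes with each control period).
- bot.grab_frame(name): name is "side" or "top" or "wrist"; returns a dict with "img" (400x640x3 uint8, red, green, blue), "vfov" (degrees; the focal length in pixels is half the picture's height over the tangent of half this angle, whatever the lens; pixels are square), "cx", "cy" (the principal point, pixels), "distortion" ([k1, k2, p1, p2, k3] as OpenCV has them; the pictures are not rectified), "view" (4x4, takes a point from world to camera coordinates). Camera axes: x right, y up, looking along -z (the intrinsics and any distortion apply to the point x, -y, -z); pixel columns grow to the right and rows downward; lengths in m; the calibration is good to about 2 mm. A picture is of the moment at which its call begins. There is no depth.
- bot.job_done(): hands the job in; it is judged then, once.
Trained networks look in the newest picture that a camera, given by its name, has taken for a name from the list of things; names that differ only in an ending like _2 or _b are one class to them, and where a whole thing is asked for, a point or a joint stands for the part that bears it (a point fixed in the world has none). Each returns a list of dicts, best first, with "score" (0 to 1); they miss things now and then, are a little off and sometimes report something else, mostly with a low value. They report only what shows in the picture. A call takes as long as a camera call. They do not tell look-alikes from the thing itself.
- bot.find_in(camera, query): "position" ([x, y, z] in m, in world coordinates, good to about 4 mm: the middle of the surface that is visible of it).
The state is a dict: "clock": time; "qpos": joint angles; "qd": joint speeds; "joint_efforts": joint torques, N m; "position": TCP position; "tool_rot": TCP orientation; "force": force on the tool from outside, world axes, zero at the start; "moment": the same for the moment, N m; "grip_width": finger opening in m; "finger_force": force on a finger pad.
Only numpy, scipy, OpenCV 4.12 (cv2) and the standard library are available. Lean on these libraries where they do the work, as an engineer would, in place of code of your own. Each camera call takes 0.05 s, during which the arm holds its last target. There are 200 camera calls.

### The job

Without picking it up, push the loose magenta token across the white coding board with the fingertips until it drops into the one empty pocket and lies flat and fully home. Then press the green run button all the way down and let go. Leave the other tokens, the little toy robot on the board and the loose kit parts around it where they are.

Things in the scene. Friction and masses are not known exactly. Their poses are not given: they have to be found in the camera images.
- board: White coding board, fixed, 190 (x) x 330 (y) x 14 mm thick. Origin at the centre of its underside, on the table; x points away from the robot at yaw 0, y left, z up. Its top is flat, 14 mm above the table. The strip x < 0 (nearer the robot) is the free deck on which the loose token starts. Behind it, a row of three yellow 80 mm square pocket tiles lies flush with the deck, pocket centres at x = +40 mm and y = +115, +35 and -45 mm; the run button is at x = +40, y = -125 mm.
- empty_tile: The yellow 80 x 80 x 14 mm tile whose pocket is empty (any of the three places), fixed, flush with the board and turned like it. Origin at the centre of its underside. The round pocket is concentric: 46 mm across, 8 mm deep, black floor 6 mm above the table.
- disc: The loose magenta plastic token with a white arrow on top, 42 mm across and 8 mm thick, about 25 g. Origin at the centre of its underside, z up. It starts lying on the deck. In the pocket its top is level with the board. It slides freely when pushed on its edge; its heading does not matter.
- token_a: Teal token, same size as the magenta one, loose but already seated in its pocket, top level with the board. Origin at the centre of its underside. Leave it there.
- token_b: Blue token, same size, loose but already seated in its pocket, top level with the board. Origin at the centre of its underside. Leave it there.
- run (a joint): Travel of the green run button: 0 released, 0.006 m fully down. Spring: about 5 N at full travel.
- run_top (a point): Centre of the top face of the green run button (32 mm across), pressed straight down; 36 mm above the table when released. Round the button is a fixed black housing, 48 mm across, its top 26 mm above the table.
- figure: Little grey and white toy robot, 30 x 34 x 45 mm tall, 80 g, standing loose on the deck near its right front corner. Origin at the centre of its underside. Leave it there.
- brick_teal: Loose teal brick, 32 x 64 x 23 mm, on the table left of the board. Leave it.
- brick_magenta: Loose magenta brick, 32 x 32 x 23 mm, on the table right of the board. Leave it.
- beam: Loose black beam, 15 x 120 x 16 mm, on the table behind the board. Leave it.
- wheel: Loose black wheel lying flat, 56 mm across, 24 mm high, on the table left of the board. Leave it.
Mind the look-alikes: they are no part of the job. There is more than one size of the disc; the one meant has the size given above.

How it is judged:
On the way, in this order (a step that is already met when the one before it is completed fails the run):
1. the magenta token lies flat on the floor of the empty pocket (horizontal distance between disc and empty_tile below 0.004 m and z of disc in the frame of empty_tile below 0.0075 m and angle between disc's own z axis and vertical below 0.06 rad), for 0.2 s.
2. then the run button is pressed all the way down (value of joint run above 0.005 m).
At the end, for the whole second after the job is handed in: The magenta token rests flat on the floor of the empty pocket (within 4 mm of its centre, less than 1.5 mm off the floor, tilted under 0.06 rad) and the run button, pressed after that, is up again (all of step 1 and linear speed of disc below 0.02 m/s and value of joint run below 0.0015 m); the robot touches nothing.
It fails at once if the magenta token is lifted off the board (more than 10 mm) or stood on edge (z of disc in the frame of board above 0.024 m or angle between disc's own z axis and vertical above 0.6 rad).
It fails at once if the run button is pressed before the token is in the pocket (value of joint run above 0.003 m and z of disc in the frame of empty_tile above 0.0075 m).
It fails at once if a seated token is pushed out of place (more than 8 mm) (distance of any of token_a, token_b from where it was at the start of the episode above 0.008 m).
It fails at once if the toy robot or a loose kit part is moved more than 15 mm (distance of any of figure, brick_teal, brick_magenta, beam, wheel from where it was at the start of the episode above 0.015 m).
It also fails if it takes over 64 s, if anything falls off the work surface, if the arm or the gripper's body presses on something with over 40 N, if the wrist force passes 120 N, or if a joint passes its speed limit or range.

## Working session

There is one attempt and no reset: what is moved stays moved. The work goes in short steps, Python scripts to look and compute and a tool call to move; the robot and the scene stay as the last step left them, time stands still between calls to the robot, and variables do not carry over. Pictures are saved under pics/ and viewed, at most 10 in all, crops included, and the job is handed in when it is done.

Besides the shell and the picture viewer there is one more tool, called after "Call:" as name(argument=value, ...), one argument or row to a line, values as JSON. apply_moves: Moves the arm, as the interface text tells. Its arguments: {"type":"object","properties":{"claw":{"type":"array"},"xyz":{"type":"array"},"twist":{"type":"array"},"force":{"type":"number"}},"required":["claw","xyz","twist"]}

```bash
mkdir -p pics
cat > h.py <<'E'
import numpy as np, cv2
from workcell import bot
def K(f):
    h=f["img"].shape[0]; F=h/2/np.tan(np.radians(f["vfov"])/2)
    return np.array([[F,0,f["cx"]],[0,F,f["cy"]],[0,0,1.]]),np.array(f["distortion"],float)
def ray2z(f,uv,z):
    k,d=K(f); p=cv2.undistortPoints(np.array(uv,float).reshape(-1,1,2),k,d).reshape(-1,2)
    V=np.array(f["view"]); R=V[:3,:3]; c=-R.T@V[:3,3]
    D=np.c_[p[:,0],-p[:,1],-np.ones(len(p))]@R
    return c+D*((z-c[2])/D[:,2])[:,None]
def proj(f,P):
    k,d=K(f);V=np.array(f["view"]);q=np.array(P,float).reshape(-1,3)@V[:3,:3].T+V[:3,3]
    return cv2.projectPoints(q*[1,-1,-1],np.zeros(3),np.zeros(3),k,d)[0].reshape(-1,2)
def save(f,n): cv2.imwrite("pics/"+n,f["img"][:,:,::-1])
E
python3 - <<'E'
from h import *
import pickle
f={n:bot.grab_frame(n) for n in("top","side")}
pickle.dump(f,open("f0.pkl","wb"))
for n in f: save(f[n],n+"0.png")
s=bot.observe();print(s["clock"],s["position"],s["tool_rot"],s["grip_width"])
for q in["board","empty_tile","disc","token_a","run_top","figure"]:
    for n in f: print(q,n,[(np.round(d["position"],3),round(d["score"],2)) for d in bot.find_in(n,q)][:5])
E
```

```text
0.1 [0.2614577  0.56736987 0.23081107] [-3.14062750e+00  4.48600555e-05  2.70981978e+00] 0.08532618779999485
board top []
board side [(array([0.479, 0.067, 0.013]), 0.62)]
empty_tile top [(array([0.6 , 0.04, 0.01]), 0.87), (array([0.774, 0.022, 0.015]), 0.25)]
empty_tile side []
disc top [(array([0.495, 0.05 , 0.023]), 0.73), (array([0.384, 0.128, 0.003]), 0.43)]
disc side [(array([0.381, 0.133, 0.005]), 0.49)]
token_a top [(array([0.578, 0.117, 0.016]), 0.77), (array([ 0.618, -0.035,  0.016]), 0.73)]
token_a side []
run_top top [(array([ 0.637, -0.11 ,  0.035]), 0.63)]
run_top side []
figure top [(array([ 0.543, -0.154,  0.056]), 0.8)]
figure side []
```

View pics/top0.png

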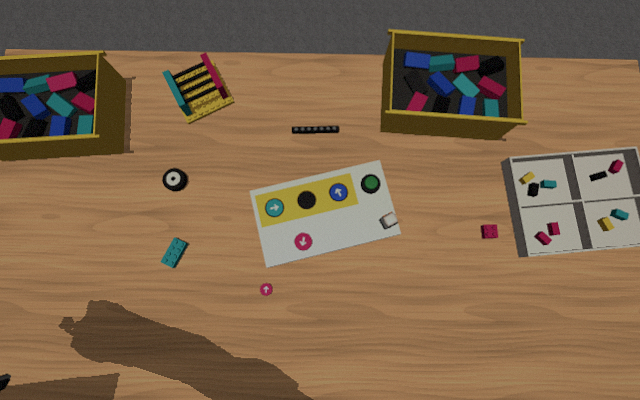

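View pics/side0.png

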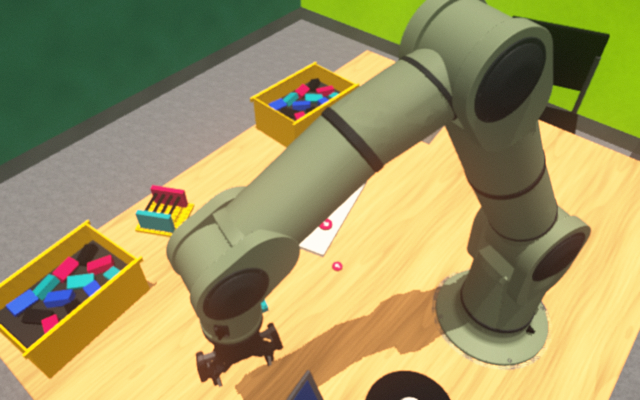

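The top view shows two magenta tokens: one on the deck at (303,241) and a smaller one on the table at (266,289). Magenta bricks at (490,231) and in the tray are other possible mistakes. By the description, the deck token is the right one. The empty pocket is at (307,200), teal is at (275,207), blue at (338,192), the button at (371,184) and the figure at (389,220).

```bash
python3 - <<'E'
from h import *
import pickle
from scipy.optimize import least_squares
f=pickle.load(open("f0.pkl","rb"))["top"]; im=f["img"]
hsv=cv2.cvtColor(im,cv2.COLOR_RGB2HSV).astype(int)
def cen(mask,near,z,n):
    c,l,s,ce=cv2.connectedComponentsWithStats(mask.astype(np.uint8))
    i=min((i for i in range(1,c) if s[i,4]>25),key=lambda i:np.hypot(*(ce[i]-near)))
    p=ray2z(f,[ce[i]],z)[0]
    w=ray2z(f,[[s[i,0],ce[i][1]],[s[i,0]+s[i,2],ce[i][1]]],z)
    print(n,ce[i].round(1),s[i],p.round(4),"width",np.hypot(*(w[1]-w[0])[:2]).round(4)); return p
H,S,V=hsv[...,0],hsv[...,1],hsv[...,2]
mag=(H>160)&(S>150)&(V>100)
magf=cv2.morphologyEx(mag.astype(np.uint8),cv2.MORPH_CLOSE,np.ones((9,9)))
d=cen(magf,(303,241),.022,"disc"); cen(magf,(266,289),.008,"small")
tl=cv2.morphologyEx(((H>80)&(H<98)&(S>120)).astype(np.uint8),cv2.MORPH_CLOSE,np.ones((9,9)))
bl=cv2.morphologyEx(((H>105)&(H<130)&(S>120)).astype(np.uint8),cv2.MORPH_CLOSE,np.ones((9,9)))
cen(tl,(275,207),.014,"teal"); cen(bl,(338,192),.014,"blue")
cen((V<70),(307,200),.010,"pocket")
cen((H>50)&(H<80)&(S>120),(371,184),.036,"run")
# board by white+yellow+.. corners: convex hull
w=((S<60)&(V>150))
c,l,s,ce=cv2.connectedComponentsWithStats(w.astype(np.uint8)); i=l[250,330]
pts=np.argwhere(l==i)[:,::-1]; hull=cv2.convexHull(pts.astype(np.float32)).reshape(-1,2)
P=ray2z(f,hull,.014)[:,:2]; r=cv2.minAreaRect((P*1000).astype(np.float32)); print("board",r)
E
python3 - <<'E'
import cv2
im=cv2.imread('pics/top0.png')[150:305,235:415]
cv2.imwrite('pics/crop0.png',cv2.resize(im,None,fx=3.8,fy=3.8,interpolation=cv2.INTER_CUBIC))
E
```

```text
disc [302.8 241.2] [295 233  17  17 219] [0.4945 0.0466 0.022 ] width 0.04
small [265.7 288.9] [260 283  12  13 113] [0.3839 0.1313 0.008 ] width 0.0279
teal [274.1 207.4] [266 199  17  18 234] [0.5757 0.1177 0.014 ] width 0.041
blue [338.  191.9] [330 184  17  17 226] [ 0.6158 -0.0367  0.014 ] width 0.0415
pocket [306.2 199.7] [298 191  18  18 244] [0.5964 0.0408 0.01  ] width 0.0438
run [370.7 182.3] [364 176  14  14 149] [ 0.6356 -0.1136  0.036 ] width 0.0336
board ((566.5534057617188, -3.5148773193359375), (190.0554656982422, 330.0213928222656), 14.577696800231934)
```

View pics/crop0.png

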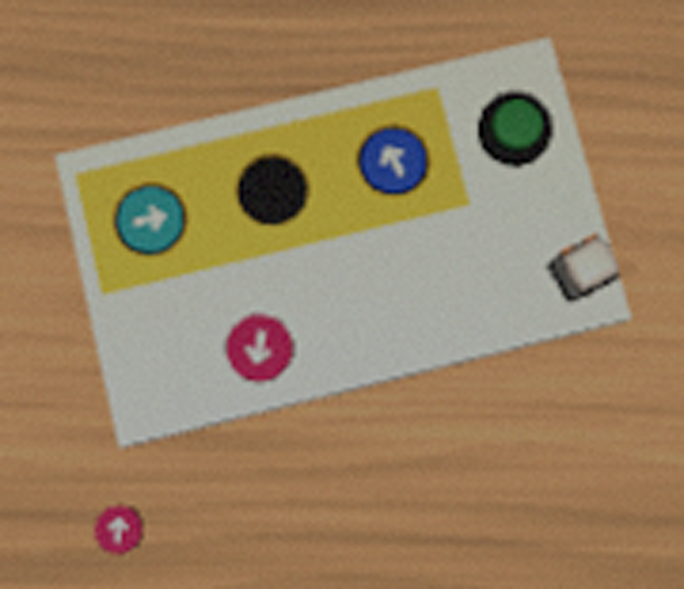

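The crop confirms the choice: the deck token measures about 41 mm and the table one about 28 mm. The board fit gives 190 x 330 mm at a yaw of 14.6°, with the pocket at about (0.596, 0.0405) and the disc at (0.4945, 0.0466). I'll hover behind the disc with the fingers 25 mm apart as a two-point cradle.

Call:
apply_moves(
  claw=[0.025,0.025,0.025,0.025,0.025,0.025,0.025,0.025,0.025,0.025,0.025,0.025,0.025,0.025,0.025,0.025,0.025,0.025,0.025,0.025],
  xyz=[
    [0,0,0],
    [0,0,0],
    [0,0,0],
    [0,0,0],
    [-0.0137,-0.0317,0.006],
    [-0.0137,-0.0317,0.006],
    [-0.0137,-0.0317,0.006],
    [-0.0137,-0.0317,0.006],
    [-0.0137,-0.0317,0.006],
    [-0.0137,-0.0317,0.006],
    [-0.0137,-0.0317,0.006],
    [-0.0137,-0.0317,0.006],
    [-0.0137,-0.0317,0.006],
    [-0.0137,-0.0317,0.006],
    [-0.0137,-0.0317,0.006],
    [-0.0137,-0.0317,0.006],
    [-0.0137,-0.0317,0.006],
    [-0.0137,-0.0317,0.006],
    [-0.0137,-0.0317,0.006],
    [-0.0137,-0.0317,0.006],
  ],
  twist=[
    [0,0,-0.093],
    [0,0,-0.093],
    [0,0,-0.093],
    [0,0,-0.093],
    [0,0,0],
    [0,0,0],
    [0,0,0],
    [0,0,0],
    [0,0,0],
    [0,0,0],
    [0,0,0],
    [0,0,0],
    [0,0,0],
    [0,0,0],
    [0,0,0],
    [0,0,0],
    [0,0,0],
    [0,0,0],
    [0,0,0],
    [0,0,0],
  ],
)

```text
clock: 2.7
position: [0.4505, 0.0469, 0.1352]
tool_rot: [3.141, 0.001, 3.082]
force: [1.1, 1.1, 0.2]
grip_width: 0.025
finger_force: 0.0
```

Run:
```python
from h import *
import pickle
f=bot.grab_frame("wrist"); pickle.dump(f,open("w1.pkl","wb")); save(f,"w1.png")
s=bot.observe();print(s["clock"],s["position"],s["tool_rot"],s["grip_width"],s["force"],s["qpos"])
print(proj(f,[[.4945,.0466,.022],[.596,.0405,.014]]))
```

```text
2.75 [0.45159392 0.04168277 0.1345384 ] [-3.13951797e+00  4.40205550e-04  3.07710240e+00] 0.024561832613046314 [-1.03544725 -8.25600106 -1.69492347] [-0.20624171  0.40452419 -0.02281174  2.12596211  0.01932132  0.61146328
  1.26326986]
[[320.78389345 249.2588557 ]
 [320.3661884  352.76034871]]
```

View pics/w1.png

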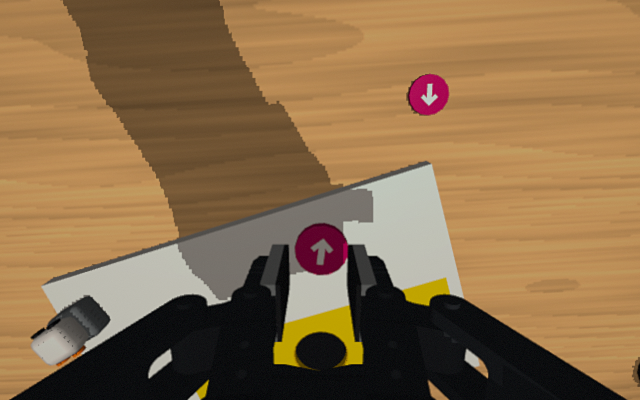

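The wrist view shows the disc at (321,249) and the pocket at (321,350). Both agree with the predictions of (321,249) and (320,353). I'll refine these and check that the arm has settled.

Run:
```python
from h import *
f=bot.grab_frame("wrist");im=f["img"]
s=bot.observe();print(s["clock"],s["position"].round(4),s["tool_rot"].round(4),s["force"].round(1))
h=cv2.cvtColor(im,cv2.COLOR_RGB2HSV).astype(int)
m=((h[...,0]>160)&(h[...,1]>150)).astype(np.uint8); m[:180]=0; m[320:]=0
m=cv2.morphologyEx(m,cv2.MORPH_CLOSE,np.ones((25,25)))
c,l,st,ce=cv2.connectedComponentsWithStats(m)
i=1+np.argmax(st[1:,4]);print(st[i],ce[i])
(cx,cy),(a,b),_=cv2.fitEllipse(max(cv2.findContours((l==i).astype(np.uint8),0,1)[0],key=len));print(cx,cy,a,b)
print(ray2z(f,[[cx,cy]],.022).round(4))
# yellow/black pocket rows
y=((h[...,0]>20)&(h[...,0]<32)&(h[...,1]>150)&(h[...,2]>80)).astype(np.uint8)
for r in(335,340,345,350,355,360): 
    xs=np.where(y[r,272:365])[0]+272; print(r,[ (xs[k],xs[k+1]) for k in range(len(xs)-1) if xs[k+1]-xs[k]>8])
print([ (cc,np.where(y[:,cc])[0][[0,-1]], [v for v in np.where(np.diff(np.where(y[:,cc])[0])>5)[0]]) for cc in (321,)])
```

```text
2.8 [0.4509 0.0441 0.1348] [-3.1402 -0.      3.0764] [0.5 1.2 1. ]
[ 302  222   53   51 2084] [326.55710173 247.78934741]
326.4866638183594 248.00247192382812 48.92376708984375 53.53054428100586
[[0.4944 0.0454 0.022 ]]
335 [(np.int64(312), np.int64(343))]
340 [(np.int64(306), np.int64(349))]
345 [(np.int64(303), np.int64(352))]
350 [(np.int64(302), np.int64(353))]
355 [(np.int64(302), np.int64(353))]
360 [(np.int64(305), np.int64(349))]
[(321, array([314, 369]), [np.int64(17)])]
```

Call:
apply_moves(
  claw=[0.025,0.025,0.025,0.025,0.025,0.025,0.025,0.025,0.025,0.025,0.025],
  xyz=[
    [0,0.004,0.01],
    [0,0,0.015],
    [0,0,0.015],
    [0,0,0.015],
    [0,0,0.015],
    [0,0,0.015],
    [0,0,0.015],
    [0,0,0.01],
    [0,0,0],
    [0,0,0],
    [0,0,0],
  ],
  twist=[
    [0,0,0],
    [0,0,0],
    [0,0,0],
    [0,0,0],
    [0,0,0],
    [0,0,0],
    [0,0,0],
    [0,0,0],
    [0,0,0],
    [0,0,0],
    [0,0,0],
  ],
)

```text
clock: 3.9
position: [0.4506, 0.0525, 0.0258]
tool_rot: [3.141, 0.001, 3.082]
force: [-0.1, -0.1, -0.6]
grip_width: 0.025
finger_force: 0.0
```

Run:
```python
from h import *
f=bot.grab_frame("wrist");save(f,"w2.png")
s=bot.observe();print(s["clock"],s["position"].round(4),s["tool_rot"].round(4),s["force"].round(1))
```

```text
3.95 [0.4507 0.0524 0.0259] [3.1413e+00 1.0000e-03 3.0818e+00] [-0.   0.4  0.1]
```

View pics/w2.png

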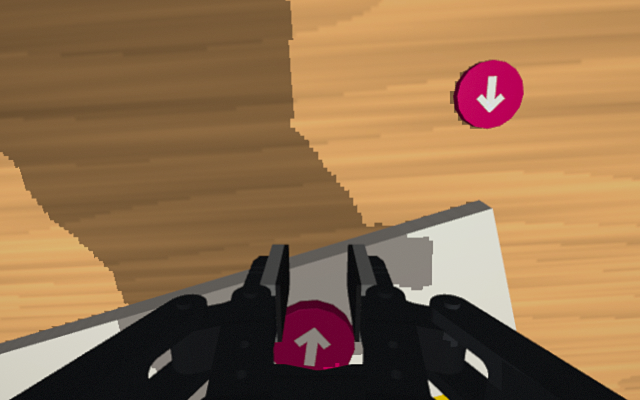

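The wrist view shows the disc at (315,335), just beyond the fingers and slightly to the right of the cradle line (−y). I'll shift 3.5 mm and lower.

Call:
apply_moves(
  claw=[0.025,0.025,0.025,0.025,0.025,0.025],
  xyz=[
    [0,-0.0035,0],
    [0,0,0.003],
    [0,0,0.003],
    [0,0,0.002],
    [0,0,0],
    [0,0,0],
  ],
  twist=[
    [0,0,0],
    [0,0,0],
    [0,0,0],
    [0,0,0],
    [0,0,0],
    [0,0,0],
  ],
)

```text
clock: 4.55
position: [0.45, 0.0487, 0.0172]
tool_rot: [-3.142, -0.0, 3.082]
force: [0.2, 0.4, -0.2]
grip_width: 0.0249
finger_force: 0.0
```

Call:
apply_moves(
  claw=[0.025,0.025,0.025,0.025],
  xyz=[
    [0,0,0.001],
    [0,0,0.001],
    [0,0,0],
    [0,0,0],
  ],
  twist=[
    [0,0,0],
    [0,0,0],
    [0,0,0],
    [0,0,0],
  ],
)

```text
clock: 4.95
position: [0.4501, 0.0487, 0.0153]
tool_rot: [-3.142, -0.0, 3.082]
force: [-0.0, -0.0, -0.1]
grip_width: 0.0251
finger_force: 0.0
```

Call:
apply_moves(
  claw=[0.025,0.025,0.025,0.025],
  xyz=[
    [0,0,0.001],
    [0,0,0.001],
    [0,0,0],
    [0,0,0],
  ],
  twist=[
    [0,0,0],
    [0,0,0],
    [0,0,0],
    [0,0,0],
  ],
)

```text
clock: 5.35
position: [0.4502, 0.0488, 0.0137]
tool_rot: [3.141, 0.0, 3.082]
force: [-3.7, -0.5, 15.0]
grip_width: 0.0249
finger_force: 7.7
```

Call:
apply_moves(
  claw=[0.025,0.025,0.025,0.025,0.025,0.025,0.025,0.025,0.025,0.025,0.025,0.025,0.025,0.025,0.025,0.025,0.025,0.025,0.025,0.025],
  xyz=[
    [0,0,-0.0025],
    [0,0,0],
    [-0.005,0,0],
    [-0.005,0,0],
    [-0.005,0,0],
    [-0.005,0,0],
    [-0.005,0,0],
    [-0.005,0,0],
    [-0.005,0,0],
    [-0.005,0,0],
    [-0.005,0,0],
    [-0.005,0,0],
    [-0.005,0,0],
    [-0.005,0,0],
    [-0.005,0,0],
    [-0.005,0,0],
    [-0.005,0,0],
    [-0.005,0,0],
    [0,0,0],
    [0,0,0],
  ],
  twist=[
    [0,0,0],
    [0,0,0],
    [0,0,0],
    [0,0,0],
    [0,0,0],
    [0,0,0],
    [0,0,0],
    [0,0,0],
    [0,0,0],
    [0,0,0],
    [0,0,0],
    [0,0,0],
    [0,0,0],
    [0,0,0],
    [0,0,0],
    [0,0,0],
    [0,0,0],
    [0,0,0],
    [0,0,0],
    [0,0,0],
  ],
)

```text
clock: 7.35
position: [0.5299, 0.0439, 0.0158]
tool_rot: [-3.142, -0.0, 3.082]
force: [0.4, -0.4, 0.3]
grip_width: 0.0252
finger_force: 0.0
```

```bash
cat > look.py <<'E'
from h import *
import sys
f=bot.grab_frame("top"); im=f["img"]
s=bot.observe();print(s["clock"],s["position"].round(4),s["tool_rot"].round(4),s["force"].round(1))
for q in("disc","empty_tile"): print(q,[(d["position"].round(3) if hasattr(d["position"],"round") else d["position"],round(d["score"],2)) for d in bot.find_in("top",q)][:3])
w=bot.grab_frame("wrist")["img"]
a=cv2.resize(im[140:260,235:415],(600,400),interpolation=cv2.INTER_CUBIC)
cv2.imwrite("pics/"+sys.argv[1],np.hstack([a[:,130:430],w[:,70:570]])[:,:,::-1])
E
python3 look.py l1.png
```

```text
7.4 [0.5297 0.0439 0.0157] [-3.1415e+00 -3.0000e-04  3.0818e+00] [ 0.  -0.2  0.5]
disc []
empty_tile []
```

View pics/l1.png

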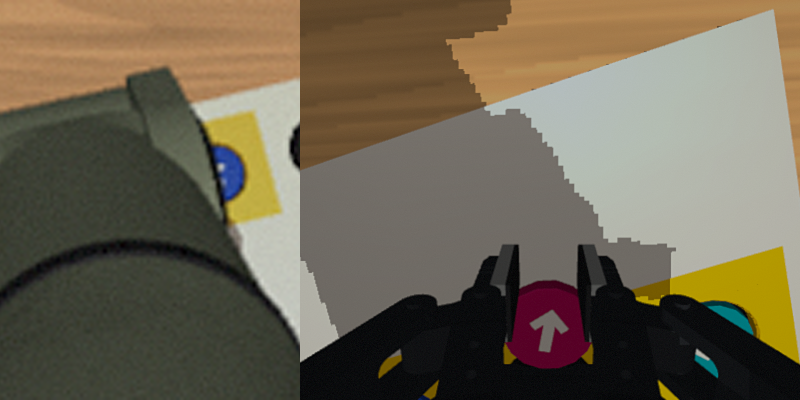

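The wrist view shows the disc sitting in the cradle at wrist pixel (318,325). I'll measure its offset from the TCP.

```bash
cat > meas.py <<'E'
from h import *
from scipy.optimize import minimize
def disc(z=.022):
    f=bot.grab_frame("wrist");s=bot.observe();h=cv2.cvtColor(f["img"],cv2.COLOR_RGB2HSV).astype(int)
    m=((h[...,0]>160)&(h[...,1]>140)&(h[...,2]>50)).astype(np.uint8); m[:230]=0; m[:,:220]=0;m[:,420:]=0
    ys,xs=np.nonzero(m)
    # top-face circle: extent of near arc, rows; smallest shift such that all pixels lie inside r=21.3 mm
    P=ray2z(f,np.c_[xs,ys],z)[:,:2]
    (c,r)=cv2.minEnclosingCircle((P*1000).astype(np.float32))
    print("clock",s["clock"],"tcp",s["position"].round(4),"force",s["force"].round(1),"disc mm",np.round(c,1),"r",round(r,1),"n",len(xs)); return f
if __name__=="__main__": disc()
E
python3 meas.py
```

```text
clock 7.6 tcp [0.5298 0.0439 0.0158] force [-0.3 -0.4 -0.1] disc mm [557.   42.3] r 22.6 n 4679
```

Call:
apply_moves(
  claw=[0.025,0.025,0.025,0.025,0.025,0.025,0.025,0.025,0.025,0.025,0.025,0.025,0.025,0.025],
  xyz=[
    [-0.004,0,0],
    [-0.004,0,0],
    [-0.004,0,0],
    [-0.004,0,0],
    [-0.004,0,0],
    [-0.004,0,0],
    [-0.003,0,0],
    [-0.003,0,0],
    [-0.002,0,0],
    [-0.002,0,0],
    [-0.002,0,0],
    [-0.001,0,0],
    [0,0,0],
    [0,0,0],
  ],
  twist=[
    [0,0,0],
    [0,0,0],
    [0,0,0],
    [0,0,0],
    [0,0,0],
    [0,0,0],
    [0,0,0],
    [0,0,0],
    [0,0,0],
    [0,0,0],
    [0,0,0],
    [0,0,0],
    [0,0,0],
    [0,0,0],
  ],
)

```text
clock: 9.0
position: [0.5668, 0.0417, 0.0158]
tool_rot: [-3.142, -0.0, 3.082]
force: [-0.1, 0.4, -0.1]
grip_width: 0.025
finger_force: 0.0
```

```bash
python3 meas.py
python3 - <<'E'
from h import *
f=bot.grab_frame("wrist"); cv2.imwrite("pics/w3.png",f["img"][200:,170:470,::-1].repeat(2,0).repeat(2,1))
E
```

```text
clock 9.05 tcp [0.5668 0.0417 0.0158] force [ 0.7  0.1 -1.1] disc mm [589.6  40.3] r 20.1 n 3877
```

View pics/w3.png

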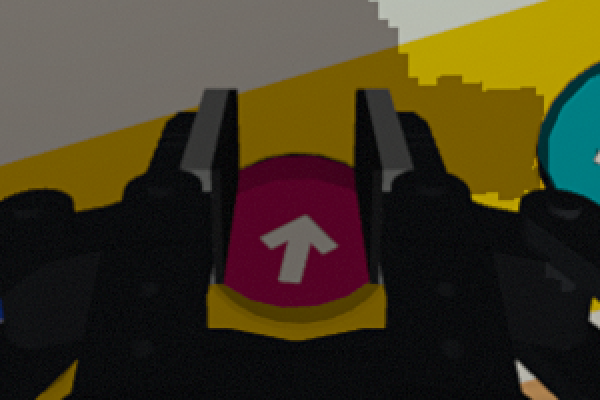

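The crop shows the disc's far edge dropped into the pocket and its near wall still up on the rim, at (295,170). I'll push on a little more.

Call:
apply_moves(
  claw=[0.025,0.025,0.025,0.025,0.025],
  xyz=[
    [-0.001,0,0],
    [-0.001,0,0],
    [-0.001,0,0],
    [0,0,0],
    [0,0,0],
  ],
  twist=[
    [0,0,0],
    [0,0,0],
    [0,0,0],
    [0,0,0],
    [0,0,0],
  ],
)

```text
clock: 9.6
position: [0.5699, 0.0415, 0.0158]
tool_rot: [-3.142, -0.0, 3.082]
force: [1.5, 0.5, 0.9]
grip_width: 0.0251
finger_force: 0.0
```

```bash
python3 meas.py
python3 - <<'E'
from h import *
f=bot.grab_frame("wrist"); cv2.imwrite("pics/w4.png",f["img"][200:,170:470,::-1].repeat(2,0).repeat(2,1))
E
```

```text
clock 9.65 tcp [0.5699 0.0415 0.0158] force [0.6 1.3 1.1] disc mm [589.8  40.5] r 20.0 n 3893
```

View pics/w4.png

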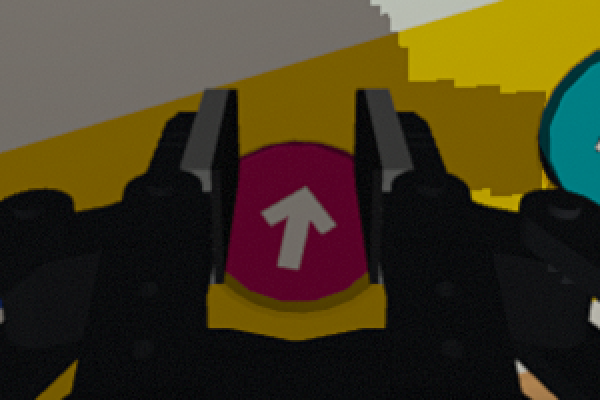

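The near wall is no longer visible and there is an even rim gap at the top and bottom, so the disc looks dropped in. I'll lift clear and verify from above.

Call:
apply_moves(
  claw=[0.025,0.025,0.025,0.025,0.025,0.0,0.0,0.0,0.0,0.0,0.0,0.0,0.0],
  xyz=[
    [0.002,0,-0.005],
    [0,0,-0.015],
    [0,0,-0.015],
    [0,0,-0.02],
    [0,0,-0.02],
    [0.005,-0.01,-0.01],
    [-0.01,-0.03,0],
    [-0.01,-0.03,0],
    [-0.01,-0.03,0],
    [-0.01,-0.03,0],
    [-0.01,-0.02,0],
    [0,0,0],
    [0,0,0],
  ],
  twist=[
    [0,0,0],
    [0,0,0],
    [0,0,0],
    [0,0,0],
    [0,0,0],
    [0,0,0],
    [0,0,0],
    [0,0,0],
    [0,0,0],
    [0,0,0],
    [0,0,0],
    [0,0,0],
    [0,0,0],
  ],
)

```text
clock: 11.0
position: [0.6033, -0.1114, 0.1011]
tool_rot: [3.142, -0.0, 3.081]
force: [-0.0, 0.8, -0.3]
grip_width: 0.0001
finger_force: 0.0
```

Run:
```python
from h import *
f=bot.grab_frame("wrist");save(f,"w5.png");s=bot.observe()
print(s["clock"],s["position"].round(4),s["tool_rot"].round(3),s["grip_width"],s["force"].round(1))
print(proj(f,[[.596,.0405,.014],[.6158,-.0367,.014],[.5757,.1177,.014],[.636,-.114,.036]]).round(0))
for q in("run_top","disc"):print(q,[(np.round(d["position"],3),round(d["score"],2)) for d in bot.find_in("wrist",q)][:3])
```

```text
11.05 [ 0.6033 -0.1105  0.101 ] [ 3.141 -0.     3.082] 0.00019105928013490566 [ 0.  -0.3  0.7]
[[547. 181.]
 [429. 216.]
 [669. 143.]
 [317. 264.]]
run_top [(array([ 0.621, -0.114,  0.03 ]), 0.7), (array([ 0.613, -0.038,  0.014]), 0.66)]
disc [(array([0.595, 0.042, 0.016]), 0.92)]
```

View pics/w5.png

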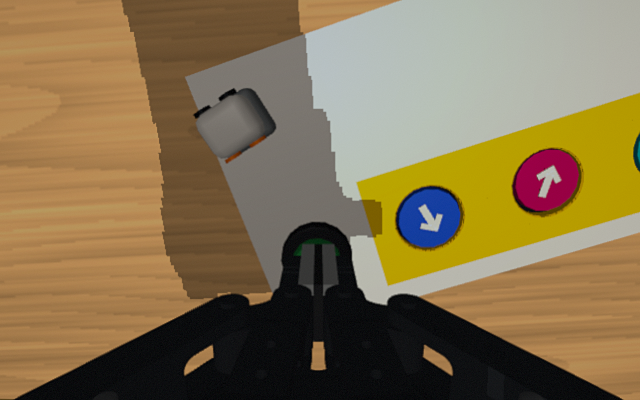

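The magenta token lies flat in its pocket at (547,181), the same as its blue neighbour, and it matches the predicted pixel. The closed fingers are next to the button. Now I'll press it.

Call:
apply_moves(
  claw=[0,0,0,0,0,0,0,0,0,0,0,0,0,0],
  xyz=[
    [-0.011,-0.001,0],
    [-0.011,-0.001,0],
    [-0.011,0,0],
    [0,0,0.015],
    [0,0,0.015],
    [0,0,0.015],
    [0,0,0.015],
    [0,0,0.003],
    [0,0,0.002],
    [0,0,0.002],
    [0,0,0.002],
    [0,0,0.001],
    [0,0,0],
    [0,0,0],
  ],
  twist=[
    [0,0,0],
    [0,0,0],
    [0,0,0],
    [0,0,0],
    [0,0,0],
    [0,0,0],
    [0,0,0],
    [0,0,0],
    [0,0,0],
    [0,0,0],
    [0,0,0],
    [0,0,0],
    [0,0,0],
    [0,0,0],
  ],
)

```text
clock: 12.55
position: [0.6368, -0.1148, 0.0311]
tool_rot: [-3.142, 0.0, 3.082]
force: [-1.7, -0.1, 4.0]
grip_width: 0.0001
finger_force: 2.1
```

Call:
apply_moves(
  claw=[0,0,0,0],
  xyz=[
    [0,0,0.001],
    [0,0,0.0008],
    [0,0,0],
    [0,0,0],
  ],
  twist=[
    [0,0,0],
    [0,0,0],
    [0,0,0],
    [0,0,0],
  ],
)

```text
clock: 12.95
position: [0.6369, -0.1148, 0.0299]
tool_rot: [-3.141, 0.001, 3.082]
force: [-6.5, 0.7, 17.5]
grip_width: 0.0004
finger_force: 9.0
```

The button is at its stop: 17.5 N, above the 5 N spring force, with the tip at 29.9 mm. Releasing.

Call:
apply_moves(
  claw=[0,0,0,0,0,0,0,0],
  xyz=[
    [0,0,-0.005],
    [0,0,-0.015],
    [0,0,-0.03],
    [0,0,-0.03],
    [0,0,-0.03],
    [0.02,0,-0.02],
    [0,0,0],
    [0,0,0],
  ],
  twist=[
    [0,0,0],
    [0,0,0],
    [0,0,0],
    [0,0,0],
    [0,0,0],
    [0,0,0],
    [0,0,0],
    [0,0,0],
  ],
)

```text
clock: 13.75
position: [0.617, -0.1136, 0.1599]
tool_rot: [-3.142, 0.001, 3.082]
force: [-0.6, 0.0, -0.8]
grip_width: 0.0004
finger_force: 0.0
```

Run:
```python
from h import *
f=bot.grab_frame("wrist");s=bot.observe()
print(s["position"].round(4),s["force"].round(1))
print([(np.round(d["position"],3),round(d["score"],2)) for d in bot.find_in("wrist","disc")][:3])
print(bot.job_done())
```

```text
[ 0.6169 -0.1135  0.1591] [ 0.1  0.7 -1.1]
[(array([0.595, 0.042, 0.013]), 0.78)]
the job is handed in; nothing more can be done
None
```

The magenta token was pushed into the empty pocket and looked flat there. The run button was then pressed to its stop and let go, and the job was handed in at about 14 s; no verdict came back.

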